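# Seat the extruder die in its frame and turn the keepers over it

### The job

The clay extruder's die frame lies face up with the brass die loose on top of it, half across the bore. Push the die along with the fingertips, without picking it up, until it drops into the bore and lies flush; then push both keepers by their black thumb pins fully round over the die's edge, so that it cannot fall out when the frame goes back on the extruder. Leave the spare die, the slip jar and the loop tool where they are.

Things in the scene. Friction and masses are not known exactly. Their poses are not given: they have to be found in the camera images.
- die_frame: Steel die frame of a clay extruder: plate 112 x 190 mm (plus a 19 mm bolt lug at each end) on rubber feet on the table, too heavy to shift (it does not move). Origin: at table height under the bore axis, the plate's middle; z up, y along the 190 mm length, x across the width, away from the robot. Its flat top face is 20 mm above the table, the lugs are lower.
- bore_center (a point): Centre of the mouth of the bore, at the height of the frame's top face. The bore takes the die: round, 73 mm diameter, 8 mm deep, edge chamfered 1 mm; its floor is a flat ledge 12 mm above the table, with a 44 mm hole on through.
- tube_die: Brass disc, 70 mm diameter, 8 mm thick, 0.13 to 0.25 kg, ring-shaped opening round a core. Origin: centre of underside. Starts flat on the frame's top face, centre 40 to 53 mm from the bore axis towards the frame's +y end, up to 10 mm to either side. Pushed over the bore it tips a little (front edge dips, rear edge rises up to 8 mm), then drops in; seated, its top is flush with the top face.
- keeper_near (a joint): Angle of the dark keeper on the robot's side (-x) of the bore, rad. 0: open, arm towards the frame's -y end; 1.57: closed, at its stop, arm pointing at the bore axis over the die's edge. Closes anticlockwise seen from above; starts at -0.4 to 0.3; stiff (1 N at the pin), stays put. Arm 40 mm long, 11 wide, 2 to 6 mm above the top face: clears a seated die, is blocked by one not down.
- keeper_near_pin (a point): Top of the near keeper's thumb pin: upright black pin of 10 mm diameter, 29 mm from the pivot, standing from 6 mm to 24 mm above the frame's top face.
- keeper_near_pivot (a point): Pivot of the near keeper at the height of the top face, 46 mm from the bore axis towards the frame's -x side; eye and screw of 17 mm diameter stand 10 mm above the top face.
- keeper_far (a joint): Angle of the dark keeper on the far side (+x side) of the bore: as keeper_near, mirrored; seen from above it closes clockwise.
- keeper_far_pin (a point): Top of the far keeper's thumb pin, as keeper_near_pin.
- keeper_far_pivot (a point): Pivot of the far keeper, 46 mm from the bore axis towards the frame's +x side, as keeper_near_pivot.
- coil_die: Spare die, to be left alone: dark steel disc of 70 mm diameter, 8 mm thick, with one 22 mm round hole, lying on the table beyond the frame's +y end (left). Origin: centre of its underside.
- slip_jar: Open cream plastic pot, 59 mm diameter, 84 mm tall, on the white work board behind the frame; to be left alone. Origin: centre of its underside.
- loop_tool: Clay loop tool with a dark red handle, 151 mm long, 10 mm thick, lying on the edge of the white work board (10 mm thick) behind the frame; to be left alone. Origin: its middle, underside; y along the tool.
Mind the look-alikes: they are no part of the job. Leave any green look-alike of the tube_die alone.

How it is judged:
On the way:
1. the brass die lies flush in the bore while both keepers are still open (horizontal distance between tube_die and bore_center below 0.003 m and z of tube_die in the frame of die_frame below 0.0135 m and angle between tube_die's own z axis and vertical below 0.04 rad and value of joint each of keeper_near, keeper_far below 0.7 rad), for 0.2 s.
At the end, for the whole second after the job is handed in: The brass die lies at rest in the bore, its axis within 3 mm of the bore's, its underside within 1.5 mm of the ledge, level within 0.04 rad, and both keepers are turned to at least 1.35 rad (of 1.57) over its edge (horizontal distance between tube_die and bore_center below 0.003 m and z of tube_die in the frame of die_frame below 0.0135 m and angle between tube_die's own z axis and vertical below 0.04 rad and value of joint each of keeper_near, keeper_far above 1.35 rad and linear speed of tube_die below 0.01 m/s); the robot touches nothing.
It fails at once if the brass die is picked up (more than 7 mm above the frame's top face) (z of tube_die in the frame of die_frame above 0.027 m).
It fails at once if the spare die is moved by more than 20 mm (distance of coil_die from where it was at the start of the episode above 0.02 m).
It fails at once if the slip jar is moved by more than 20 mm or tipped (distance of slip_jar from where it was at the start of the episode above 0.02 m or angle between slip_jar's own z axis and vertical above 0.3 rad).
It fails at once if the loop tool is moved by more than 20 mm (distance of loop_tool from where it was at the start of the episode above 0.02 m).
It also fails if it takes over 58 s, if anything falls off the work surface, if the arm or the gripper's body presses on something with over 40 N, if the wrist force passes 120 N, or if a joint passes its speed limit or range.

### The arm

A 6-joint arm with a two-finger parallel gripper is mounted at the origin on a cart in front of the work surface, level with it; the furniture and walls round the work are solid. World frame = base frame: x ahead of the robot, y to its left, z up, the work surface at z = 0. Lengths are in m, angles in rad, forces in N, time in s.
With the tool pointing down it reaches from about 0.25 to 0.725 m from the base axis. Payload 4 kg.
Tool frame: the origin (TCP) lies midway between the tips of the shut fingers; the grasp point (between the pads) lies 19 mm behind it; z points along the fingers, y is the line along which they close (so a half turn about z gives the same grasp; the last joint's range is limited). The gripper opens to 85 mm and grips with 20 to 120 N. Pads are 22 mm wide; open, the fingers measure 114 mm over their backs; the gripper's body (76 mm by 85 mm) begins 54 mm behind the grasp point. The pads swing forward as they close: fully open they stand 13 mm farther back than shut.
Start: joints at [-1.285, 0.241, 0.005, 1.335, 0, 1.571], TCP at [0.141, -0.48, 0.231] pointing down, gripper open.
Joint ranges: [-2.72, 2.72], [-1.05, 1.87], [-1.09, 1.28], [-1.99, 2.15], [-1.42, 1.44], [-3.14, 3.14]. Speed limits (rad/s): [2.79, 2.79, 3.14, 3.14, 3.14, 3.14].

### API

Orientations are given as a unit quaternion [x, y, z, w].
In Python, from workcell import bot, camera, job_done gives the robot as it stands.
- The arm moves only by the tool carry_out, never from a script. Its argument "plan" is a list of rows, each an object of numbers: "dx", "dy", "dz": the shift along the tool's x, y, z in mm; "twist": the turn about the tool's z in degrees; "fingers": the closure, from -1 (fully open) to 1 (shut). In form: [{"dx": .., "dy": .., "dz": .., "twist": .., "fingers": ..}, ...]. A call has exactly 5 rows; each row is the pose to reach, as a shift and turn from the pose commanded when the call began, along the tool's axes at that moment; what a row does not reach only later rows make up. A row lasts 1/12 s, in which the tool goes at most 41.7 mm and 7.16 degrees, less where a joint would pass 70% of its speed; a pose out of reach is approached as far as the arm can. A call with a gripper value outside its range is refused whole. The fingers move at their own pace and stop on an object; the grip force is fixed at half the most. Time passes only in rows, so rows that repeat a pose let the fingers close, or fill a call up. It gives the time, the measured TCP pose, the force, the opening and the grip force at its end, in the units of the state.
- bot.get_obs(): the state, without advancing time (a new reading comes with each control period).
- camera(name): name is "side" or "top"; returns a dict with "image" (400x640x3 uint8, red, green, blue), "intrinsics" (3x3 intrinsics, pixels), "eye" and "attitude" of the camera in the world. Camera axes: x right, y down, z forward; pixel columns grow to the right and rows downward; lengths in m; the calibration is good to about 2 mm. A picture is of the moment at which its call begins. There is no depth.
- job_done(): hands the job in; it is judged then, once.
The state is a dict: "clock": time; "joint_pos": joint angles; "joint_vel": joint speeds; "tau": joint torques, N m; "eef_pos": TCP position; "tool_rot": TCP orientation; "ft_force": force on the tool from outside, world axes, zero at the start; "ft_torque": the same for the moment, N m; "grip_width": finger opening in m; "grasp_force": force on a finger pad.
Only numpy, scipy, OpenCV 4.12 (cv2) and the standard library are available. Lean on these libraries where they do the work, as an engineer would, in place of code of your own. Each camera call takes 0.05 s, during which the arm holds its last target. There are 200 camera calls.

## Working session

There is one attempt and no reset: what is moved stays moved. The work goes in short steps, Python scripts to look and compute and a tool call to move; the robot and the scene stay as the last step left them, time stands still between calls to the robot, and variables do not carry over. Pictures are saved under pics/ and viewed, at most 10 in all, crops included, and the job is handed in when it is done.

Besides the shell and the picture viewer there is one more tool, called in YAML: its name, and indented under it one key for each argument. carry_out: Moves the arm, as the interface text tells. Its arguments: {"type":"object","properties":{"plan":{"type":"array","items":{"type":"object","properties":{"dx":{"type":"number"},"dy":{"type":"number"},"dz":{"type":"number"},"twist":{"type":"number"},"fingers":{"type":"number"}}}}},"required":["plan"]}

```bash
mkdir -p pics; cat > h.py <<'E'
import numpy as np, cv2
from scipy.spatial.transform import Rotation as R
from workcell import bot, camera, job_done
def rot(c):
    a=np.array(c["attitude"],float)
    return a if a.shape==(3,3) else R.from_quat(a).as_matrix()
def ray(c,uv,z):
    K=np.array(c["intrinsics"]);e=np.array(c["eye"])
    d=rot(c)@np.linalg.inv(K)@np.array([uv[0],uv[1],1.])
    return e+d*(z-e[2])/d[2]
def proj(c,p):
    q=np.array(c["intrinsics"])@(rot(c).T@(np.array(p)-np.array(c["eye"])))
    return q[:2]/q[2]
def save(c,n,crop=None,s=1):
    im=c["image"][:,:,::-1]
    if crop: im=im[crop[1]:crop[3],crop[0]:crop[2]]
    cv2.imwrite("pics/"+n,cv2.resize(im,None,fx=s,fy=s,interpolation=cv2.INTER_CUBIC))
E
python3 - <<'E'
from h import *
import pickle
for n in("top","side"):
    c=camera(n);save(c,n+"0.png");pickle.dump(c,open(n+"0.pkl","wb"));print(n,c["eye"],c["attitude"],c["intrinsics"])
o=bot.get_obs();print(o["clock"],o["eef_pos"],o["tool_rot"],o["grip_width"])
E
```

```text
top [ 0.46609657 -0.11084326  0.9342531 ] [ 0.71388429 -0.69924971  0.03201452 -0.01985266] [[513.82440447   0.         312.28733837]
 [  0.         513.82440447 199.0336363 ]
 [  0.           0.           1.        ]]
side [0.22816184 0.45734008 0.63378537] [-0.20701662  0.88984806 -0.39331089  0.10305872] [[482.80965683   0.         323.2470179 ]
 [  0.         482.80965683 203.97255939]
 [  0.           0.           1.        ]]
0.1 [ 0.14081054 -0.4791884   0.23051616] [ 9.89804671e-01  1.42428446e-01 -1.26658094e-04 -9.13794342e-04] 0.08510511688813756
```

View pics/top0.png

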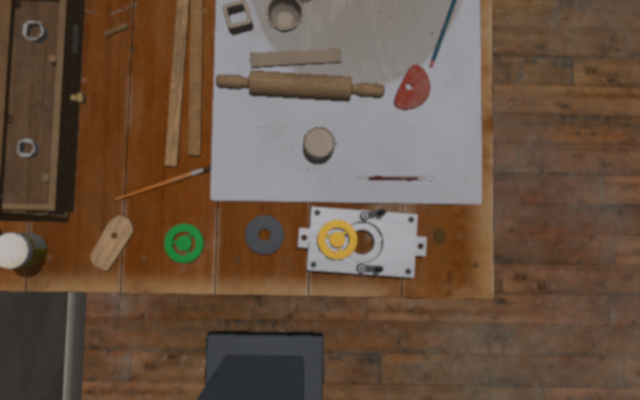

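View pics/side0.png

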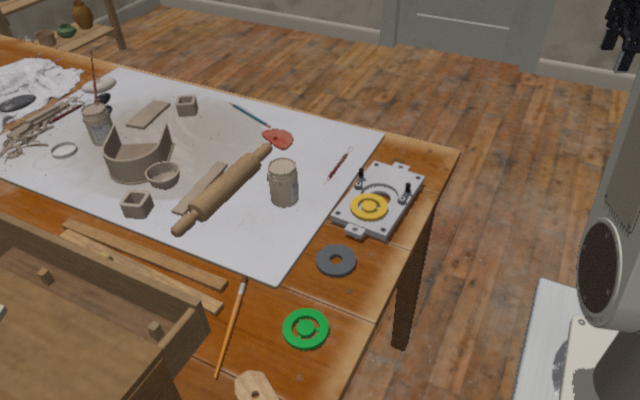

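Seen: the frame is at top px (362,242) and side px (378,200). Possible tube_die candidates in the top view are the yellow/brass disc on the frame (337,240), the green look-alike (183,243) and the dark coil die (264,235). I choose the yellow one, because it lies half across the bore.

```bash
cat > m.py <<'E'
from h import *
def mask(c,kind):
    h=cv2.cvtColor(c["image"],cv2.COLOR_RGB2HSV)
    if kind=="die": m=cv2.inRange(h,(18,120,120),(32,255,255))
    if kind=="plate": m=cv2.inRange(h,(0,0,125),(180,45,255))
    return m
def big(m,box):
    z=np.zeros_like(m);x0,y0,x1,y1=box;z[y0:y1,x0:x1]=m[y0:y1,x0:x1]
    cs,_=cv2.findContours(z,cv2.RETR_EXTERNAL,cv2.CHAIN_APPROX_NONE)
    return max(cs,key=cv2.contourArea)[:,0,:].astype(float)
def onplane(c,pts,z): return np.array([ray(c,p,z)[:2] for p in pts],np.float32)
E
python3 - <<'E'
from m import *
import pickle
T=pickle.load(open("top0.pkl","rb"));S=pickle.load(open("side0.pkl","rb"))
for n,c,b,z in(("top",T,(300,212,350,275),.028),("top",T,(290,200,440,290),.028),("side",S,(330,180,400,230),.028)):
    P=onplane(c,cv2.convexHull(big(mask(c,"die"),b).astype(np.float32))[:,0],z)
    print(n,"die",cv2.minEnclosingCircle(P),cv2.fitEllipse(P))
P=onplane(T,big(mask(T,"plate")|mask(T,"die"),(290,206,440,285)),.02);print("plate",cv2.minAreaRect(P))
P=onplane(S,big(mask(S,"plate")|mask(S,"die"),(328,158,430,245)),.02);print("plate side",cv2.minAreaRect(P))
save(T,"t_crop.png",(290,195,440,290),5);save(S,"s_crop.png",(320,150,430,245),6)
E
```

```text
top die ((0.4627436399459839, -0.17019043862819672), 0.03410039469599724) ((0.46249860525131226, -0.170293927192688), (0.06687308847904205, 0.0677756518125534), 44.83702850341797)
top die ((0.46243977546691895, -0.17163555324077606), 0.035295892506837845) ((0.46249818801879883, -0.171380877494812), (0.06688001751899719, 0.07019379734992981), 8.365830421447754)
side die ((0.46214595437049866, -0.17025326192378998), 0.03692827746272087) ((0.4626772105693817, -0.17012803256511688), (0.06876345723867416, 0.0731486901640892), 178.79214477539062)
plate ((0.4604768455028534, -0.21592846512794495), (0.22794592380523682, 0.11349043995141983), 86.82701873779297)
plate side ((0.4604920744895935, -0.2146136313676834), (0.22928468883037567, 0.11328057199716568), 86.95895385742188)
```

View pics/t_crop.png

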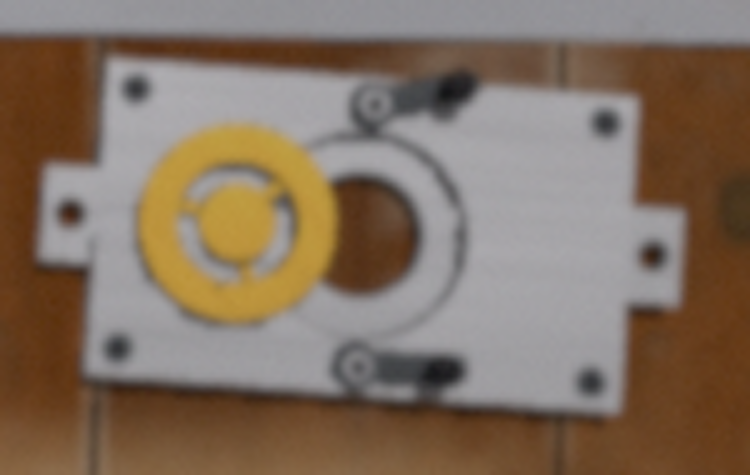

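View pics/s_crop.png

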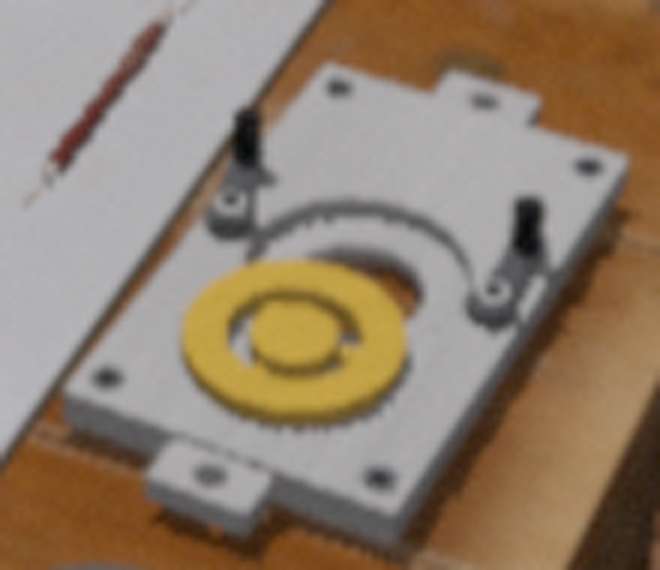

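The crops confirm the brass die on the frame: bore centre near top px (362.4,242.4), pivots near (361.6,268.4) and (364.8,215.8), both pins towards -y. Next I measure the frame coordinates.

```bash
python3 - <<'E'
from m import *
import pickle
T=pickle.load(open("top0.pkl","rb"));S=pickle.load(open("side0.pkl","rb"))
tp=lambda u,v:(290+(u+.5)/5-.5,195+(v+.5)/5-.5)
sp=lambda u,v:(320+(u+.5)/6-.5,150+(v+.5)/6-.5)
r=lambda p:np.round(np.array(p)*1000,1)
print("bore top",r(ray(T,tp(362,237),.02)))
for n,t,s in(("near",(357,367),(495,291)),("far",(374,104),(231,202))):
    print("pivot",n,r(ray(T,tp(*t),.03)),r(ray(S,sp(*s),.03)))
# plate corners
cs=[ray(T,tp(*p),.02) for p in((107,57),(640,95),(617,412),(87,378))]
print("corners",r(cs),"mean",r(np.mean(cs,0)))
cs=[ray(S,sp(*p),.02) for p in((325,66),(628,158),(398,518),(66,400))]
print("side corners",r(cs),"mean",r(np.mean(cs,0)))
for n,s,t in(("near",(528,204),(447,370)),("far",(246,115),(460,85))):
    print("pin",n,"side@44",r(ray(S,sp(*s),.044)),"top@35",r(ray(T,tp(*t),.035)))
print("jar",r(ray(T,(319,145),.09)),"loop",r(ray(T,(392,178),.02)),"coil",r(ray(T,(264,235),.008)))
E
```

```text
bore top [ 458.8 -215.8   20. ]
pivot near [ 413.5 -213.4   30. ] [ 413.7 -214.1   30. ]
pivot far [ 505.7 -218.2   30. ] [ 506.1 -218.9   30. ]
corners [[ 521.  -123.9   20. ]
 [ 511.4 -314.6   20. ]
 [ 398.9 -307.    20. ]
 [ 407.3 -119.1   20. ]] mean [ 459.6 -216.2   20. ]
side corners [[ 511.  -312.6   20. ]
 [ 399.6 -308.3   20. ]
 [ 408.  -117.7   20. ]
 [ 518.2 -121.    20. ]] mean [ 459.2 -214.9   20. ]
pin near side@44 [ 414.2 -242.5   44. ] top@35 [ 413.4 -244.3   35. ]
pin far side@44 [ 513.3 -246.6   44. ] top@35 [ 512.8 -247.8   35. ]
jar [ 618.5 -134.1   90. ] loop [ 574.4 -268.2   20. ] coil [467.8 -40.7   8. ]
```

carry_out:
  plan:
    - {"dx": 40,"dy": -25,"dz": 0,"twist": -7,"fingers": -0.18}
    - {"dx": 80,"dy": -49,"dz": 0,"twist": -14,"fingers": -0.18}
    - {"dx": 120,"dy": -74,"dz": 0,"twist": -21,"fingers": -0.18}
    - {"dx": 160,"dy": -99,"dz": 0,"twist": -28,"fingers": -0.18}
    - {"dx": 200,"dy": -123,"dz": 0,"twist": -35,"fingers": -0.18}

```text
clock: 0.52
eef_pos: [0.2808, -0.3231, 0.2309]
tool_rot: [0.9, 0.436, -0.0, -0.0]
ft_force: [1.0, -0.0, -0.4]
grip_width: 0.0505
grasp_force: 0.0
```

```bash
cat > g.py <<'E'
import sys
from h import *
C=np.array([.4596,-.2160]);Y=np.deg2rad(-3.05)
ex=np.array([np.cos(Y),np.sin(Y)]);ey=np.array([-ex[1],ex[0]])
def st():
    o=bot.get_obs();M=R.from_quat(o["tool_rot"]).as_matrix();p=np.array(o["eef_pos"]);d=p[:2]-C
    print("t %.2f frame(mm) %.1f %.1f z %.1f"%(o["clock"],d@ex*1e3,d@ey*1e3,p[2]*1e3),"yaw",round(np.degrees(np.arctan2(M[1,0],M[0,0])),2),"F",np.round(o["ft_force"],1),"w %.1f"%(o["grip_width"]*1e3), "tilt",np.round(M[:,2],3))
    return p,M
if __name__=="__main__":
    p,M=st()
    if len(sys.argv)>3:
        fx,fy,z=[float(a)/1e3 for a in sys.argv[1:4]]
        t=np.r_[C+fx*ex+fy*ey,z]
        yaw=np.degrees(np.arctan2(M[1,0],M[0,0]))
        print("go",np.round(M.T@(t-p)*1e3,1),"twist",round(yaw-(90+np.degrees(Y)),1))
E
python3 g.py 0.5 98 230
```

```text
t 0.52 frame(mm) -172.9 -116.5 z 230.9 yaw 51.66 F [ 1.  -0.  -0.4] w 50.5 tilt [-0.     0.001 -1.   ]
go [275.2  17.6   1. ] twist -35.3
```

carry_out:
  plan:
    - {"dx": 40,"dy": 3,"dz": 0,"twist": -7,"fingers": -0.18}
    - {"dx": 80,"dy": 6,"dz": 0,"twist": -14,"fingers": -0.18}
    - {"dx": 120,"dy": 9,"dz": 0,"twist": -21,"fingers": -0.18}
    - {"dx": 160,"dy": 12,"dz": 0,"twist": -28,"fingers": -0.18}
    - {"dx": 200,"dy": 14,"dz": 0,"twist": -35.3,"fingers": -0.18}

```text
clock: 0.93
eef_pos: [0.417, -0.1756, 0.2311]
tool_rot: [0.726, 0.688, -0.0, -0.0]
ft_force: [0.7, -0.3, 0.6]
grip_width: 0.0503
grasp_force: 0.0
```

```bash
python3 g.py 0.5 98 100
```

```text
t 0.93 frame(mm) -44.7 38.1 z 231.1 yaw 86.89 F [ 0.7 -0.3  0.6] w 50.3 tilt [-0. -0. -1.]
go [ 60.   45.2 131.1] twist -0.1
```

carry_out:
  plan:
    - {"dx": 30,"dy": 23,"dz": 10,"twist": 0,"fingers": -0.18}
    - {"dx": 60,"dy": 45,"dz": 30,"twist": 0,"fingers": -0.18}
    - {"dx": 60,"dy": 45,"dz": 70,"twist": 0,"fingers": -0.18}
    - {"dx": 60,"dy": 45,"dz": 110,"twist": 0,"fingers": -0.18}
    - {"dx": 60,"dy": 45,"dz": 145,"twist": 0,"fingers": -0.18}

```text
clock: 1.35
eef_pos: [0.4643, -0.1189, 0.084]
tool_rot: [0.727, 0.686, -0.0, -0.0]
ft_force: [-0.4, -0.7, -1.0]
grip_width: 0.0505
grasp_force: 0.0
```

carry_out:
  plan:
    - {"dx": 0,"dy": 0,"dz": 30,"twist": 0,"fingers": -0.18}
    - {"dx": 0,"dy": 0,"dz": 40,"twist": 0,"fingers": -0.18}
    - {"dx": 0,"dy": 0,"dz": 45,"twist": 0,"fingers": -0.18}
    - {"dx": 0,"dy": 0,"dz": 45,"twist": 0,"fingers": -0.18}
    - {"dx": 0,"dy": 0,"dz": 45,"twist": 0,"fingers": -0.18}

```text
clock: 1.77
eef_pos: [0.4652, -0.1204, 0.0418]
tool_rot: [0.728, 0.685, 0.0, 0.0]
ft_force: [0.5, -0.8, 0.2]
grip_width: 0.0502
grasp_force: 0.0
```

```bash
python3 - <<'E'
from g import *
st();c=camera("side");save(c,"s1.png",(310,110,440,240),4.5)
E
```

```text
t 1.77 frame(mm) 0.5 95.8 z 41.8 yaw 86.53 F [ 0.5 -0.8  0.2] w 50.2 tilt [ 0.001 -0.    -1.   ]
```

View pics/s1.png

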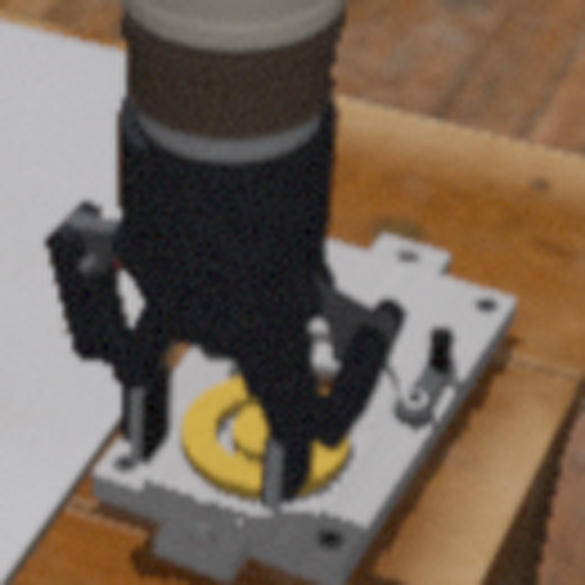

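```bash
python3 - <<'E'
from g import *
import pickle
c=pickle.load(open("side0.pkl","rb"))
for uv in((265,505),(283,503),(130,458)):
    u=(310+uv[0]/4.5,110+uv[1]/4.5)
    for z in(.042,.045,.048,.051):
        d=ray(c,u,z)[:2]-C;print(uv,z,np.round([d@ex*1e3,d@ey*1e3],1))
E
```

```text
(265, 505) 0.042 [-24.4  99.4]
(265, 505) 0.045 [-25.6 102.2]
(265, 505) 0.048 [-26.9 105.1]
(265, 505) 0.051 [-28.1 107.9]
(283, 503) 0.042 [-30.1  95. ]
(283, 503) 0.045 [-31.3  97.9]
(283, 503) 0.048 [-32.5 100.8]
(283, 503) 0.051 [-33.7 103.6]
(130, 458) 0.042 [ 34.5 100.9]
(130, 458) 0.045 [ 33.  103.7]
(130, 458) 0.048 [ 31.5 106.5]
(130, 458) 0.051 [ 30.  109.4]
```

carry_out:
  plan:
    - {"dx": 0,"dy": 0,"dz": 10,"twist": -0.4,"fingers": -0.18}
    - {"dx": 0,"dy": 0,"dz": 18,"twist": -0.4,"fingers": -0.18}
    - {"dx": 0,"dy": 0,"dz": 21,"twist": -0.4,"fingers": -0.18}
    - {"dx": 0,"dy": 0,"dz": 22,"twist": -0.4,"fingers": -0.18}
    - {"dx": 0,"dy": 0,"dz": 22,"twist": -0.4,"fingers": -0.18}

```text
clock: 2.23
eef_pos: [0.4647, -0.1202, 0.0195]
tool_rot: [0.726, 0.688, 0.0, 0.0]
ft_force: [0.4, -0.5, 0.5]
grip_width: 0.0502
grasp_force: 0.0
```

carry_out:
  plan:
    - {"dx": 0,"dy": 0,"dz": 1,"twist": 0,"fingers": -0.18}
    - {"dx": 0,"dy": 0,"dz": 1.5,"twist": 0,"fingers": -0.18}
    - {"dx": 0,"dy": 0,"dz": 2,"twist": 0,"fingers": -0.18}
    - {"dx": 0,"dy": 0,"dz": 2,"twist": 0,"fingers": -0.18}
    - {"dx": 0,"dy": 0,"dz": 2,"twist": 0,"fingers": -0.18}

```text
clock: 2.65
eef_pos: [0.4647, -0.1202, 0.0174]
tool_rot: [0.726, 0.688, 0.0, 0.0]
ft_force: [-0.3, -0.4, 0.2]
grip_width: 0.0505
grasp_force: 0.0
```

```bash
python3 g.py 0.5 80 18
```

```text
t 2.65 frame(mm) 0.0 95.9 z 17.4 yaw 86.94 F [-0.3 -0.4  0.2] w 50.5 tilt [ 0. -0. -1.]
go [-15.9   0.5  -0.6] twist -0.0
```

carry_out:
  plan:
    - {"dx": 0,"dy": 0.5,"dz": 0.5,"twist": 0,"fingers": -0.18}
    - {"dx": -2,"dy": 0.5,"dz": 1,"twist": 0,"fingers": -0.18}
    - {"dx": -4,"dy": 0.5,"dz": 1.5,"twist": 0,"fingers": -0.18}
    - {"dx": -5,"dy": 0.5,"dz": 2,"twist": 0,"fingers": -0.18}
    - {"dx": -5,"dy": 0.5,"dz": 2,"twist": 0,"fingers": -0.18}

```text
clock: 3.07
eef_pos: [0.4656, -0.1224, 0.0169]
tool_rot: [0.725, 0.688, 0.003, -0.002]
ft_force: [-2.8, 9.5, 13.5]
grip_width: 0.0507
grasp_force: 7.1
```

```bash
python3 - <<'E'
from g import *
st();c=camera("side");save(c,"s2.png",(320,130,420,240),5.4)
E
```

```text
t 3.07 frame(mm) 1.0 93.8 z 16.9 yaw 87.02 F [-2.8  9.5 13.5] w 50.7 tilt [ 0.002  0.007 -1.   ]
```

View pics/s2.png

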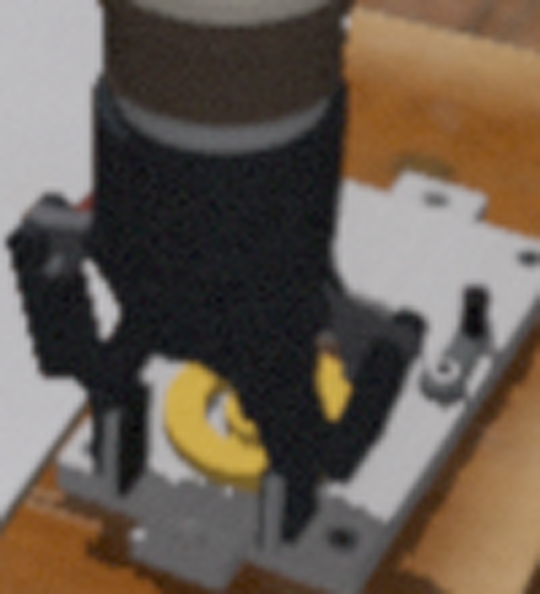

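Fingertips touched the plate (13.5 N up) at TCP z≈16.9, so I raise 3.5 mm from the commanded pose and then push.

carry_out:
  plan:
    - {"dx": 0,"dy": 0,"dz": -3.5,"twist": 0,"fingers": -0.18}
    - {"dx": 0,"dy": 0,"dz": -3.5,"twist": 0,"fingers": -0.18}
    - {"dx": -3,"dy": 0,"dz": -3.5,"twist": 0,"fingers": -0.18}
    - {"dx": -6,"dy": 0,"dz": -3.5,"twist": 0,"fingers": -0.18}
    - {"dx": -6,"dy": 0,"dz": -3.5,"twist": 0,"fingers": -0.18}

```text
clock: 3.53
eef_pos: [0.4644, -0.132, 0.0185]
tool_rot: [0.726, 0.688, -0.0, -0.0]
ft_force: [-0.5, 0.4, 0.1]
grip_width: 0.0504
grasp_force: 0.0
```

```bash
python3 g.py 0 60 19
```

```text
t 3.53 frame(mm) 0.4 84.2 z 18.5 yaw 86.88 F [-0.5  0.4  0.1] w 50.4 tilt [-0. -0. -1.]
go [-24.2  -0.3  -0.5] twist -0.1
```

carry_out:
  plan:
    - {"dx": -4,"dy": 0,"dz": -0.3,"twist": 0,"fingers": -0.18}
    - {"dx": -8,"dy": -0.1,"dz": -0.3,"twist": 0,"fingers": -0.18}
    - {"dx": -12,"dy": -0.2,"dz": -0.3,"twist": 0,"fingers": -0.18}
    - {"dx": -16,"dy": -0.3,"dz": -0.3,"twist": 0,"fingers": -0.18}
    - {"dx": -20,"dy": -0.4,"dz": -0.3,"twist": 0,"fingers": -0.18}

```text
clock: 3.95
eef_pos: [0.4629, -0.1516, 0.019]
tool_rot: [0.726, 0.688, -0.0, -0.0]
ft_force: [0.4, 0.6, -0.3]
grip_width: 0.0505
grasp_force: 0.5
```

```bash
cat > d.py <<'E'
from m import *
from g import st,C,ex,ey
st()
for n,b in(("top",(300,205,420,275)),("side",(330,160,425,230))):
    c=camera(n);m=mask(c,"die")
    try:
        P=onplane(c,cv2.convexHull(big(m,b).astype(np.float32))[:,0],.024);(x,y),r=cv2.minEnclosingCircle(P);d=np.array([x,y])-C
        print(n,"die frame",np.round([d@ex*1e3,d@ey*1e3,r*1e3],1),"area",cv2.countNonZero(m[b[1]:b[3],b[0]:b[2]]))
    except ValueError: print(n,"none")
E
python3 d.py
```

```text
t 3.95 frame(mm) -0.1 64.5 z 19.0 yaw 86.92 F [ 0.4  0.6 -0.3] w 50.5 tilt [-0.  0. -1.]
top none
side die frame [11.6 25.  29.1] area 288
```

carry_out:
  plan:
    - {"dx": -3,"dy": 0.1,"dz": 0,"twist": 0,"fingers": -0.18}
    - {"dx": -6,"dy": 0.1,"dz": 0,"twist": 0,"fingers": -0.18}
    - {"dx": -9,"dy": 0.1,"dz": 0,"twist": 0,"fingers": -0.18}
    - {"dx": -12,"dy": 0.1,"dz": 0,"twist": 0,"fingers": -0.18}
    - {"dx": -15,"dy": 0.1,"dz": 0,"twist": 0,"fingers": -0.18}

```text
clock: 4.47
eef_pos: [0.4624, -0.1663, 0.0192]
tool_rot: [0.726, 0.688, 0.0, -0.0]
ft_force: [0.2, 2.0, 1.3]
grip_width: 0.0504
grasp_force: 0.6
```

carry_out:
  plan:
    - {"dx": -2,"dy": 0,"dz": 0,"twist": 0,"fingers": -0.18}
    - {"dx": -4,"dy": 0,"dz": 0,"twist": 0,"fingers": -0.18}
    - {"dx": -6,"dy": 0,"dz": 0,"twist": 0,"fingers": -0.18}
    - {"dx": -8,"dy": 0,"dz": 0,"twist": 0,"fingers": -0.18}
    - {"dx": -10,"dy": 0,"dz": 0,"twist": 0,"fingers": -0.18}

```text
clock: 4.88
eef_pos: [0.462, -0.1765, 0.0192]
tool_rot: [0.726, 0.688, -0.0, 0.0]
ft_force: [-0.2, -0.1, -0.6]
grip_width: 0.0506
grasp_force: 0.5
```

```bash
python3 - <<'E'
from g import *
st();c=camera("side");save(c,"s3.png",(320,130,420,240),5.4)
E
```

```text
t 4.88 frame(mm) 0.3 39.6 z 19.2 yaw 86.94 F [-0.2 -0.1 -0.6] w 50.6 tilt [ 0. -0. -1.]
```

View pics/s3.png

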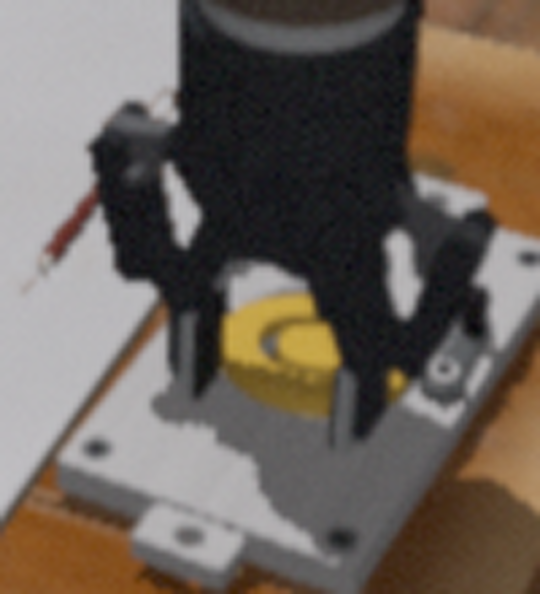

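The die (px ~(300,350) in the crop) is tipping with its rear edge raised. I keep pushing.

carry_out:
  plan:
    - {"dx": -1,"dy": -0.2,"dz": 0,"twist": 0,"fingers": -0.18}
    - {"dx": -2,"dy": -0.2,"dz": 0,"twist": 0,"fingers": -0.18}
    - {"dx": -3,"dy": -0.2,"dz": 0,"twist": 0,"fingers": -0.18}
    - {"dx": -4,"dy": -0.2,"dz": 0,"twist": 0,"fingers": -0.18}
    - {"dx": -4,"dy": -0.2,"dz": 0,"twist": 0,"fingers": -0.18}

```text
clock: 5.35
eef_pos: [0.4614, -0.1804, 0.0191]
tool_rot: [0.726, 0.688, -0.0, 0.0]
ft_force: [0.7, -0.2, 0.6]
grip_width: 0.0505
grasp_force: 0.0
```

```bash
python3 d.py
```

```text
t 5.35 frame(mm) -0.1 35.7 z 19.1 yaw 86.93 F [ 0.7 -0.2  0.6] w 50.5 tilt [-0. -0. -1.]
top none
side die frame [ 5.4  5.  30. ] area 329
```

carry_out:
  plan:
    - {"dx": -0.5,"dy": 0,"dz": 0,"twist": 0,"fingers": -0.18}
    - {"dx": -1,"dy": 0,"dz": 0,"twist": 0,"fingers": -0.18}
    - {"dx": -1.5,"dy": 0,"dz": 0,"twist": 0,"fingers": -0.18}
    - {"dx": -2,"dy": 0,"dz": 0,"twist": 0,"fingers": -0.18}
    - {"dx": -2,"dy": 0,"dz": 0,"twist": 0,"fingers": -0.18}

```text
clock: 5.87
eef_pos: [0.4614, -0.1822, 0.0191]
tool_rot: [0.726, 0.688, 0.0, 0.0]
ft_force: [-0.4, -0.2, -0.7]
grip_width: 0.0506
grasp_force: 0.0
```

```bash
python3 - <<'E'
from g import *
st();c=camera("side");save(c,"s4.png",(320,130,420,240),5.4)
E
```

```text
t 5.87 frame(mm) -0.0 33.8 z 19.1 yaw 86.93 F [-0.4 -0.2 -0.7] w 50.6 tilt [ 0. -0. -1.]
```

View pics/s4.png

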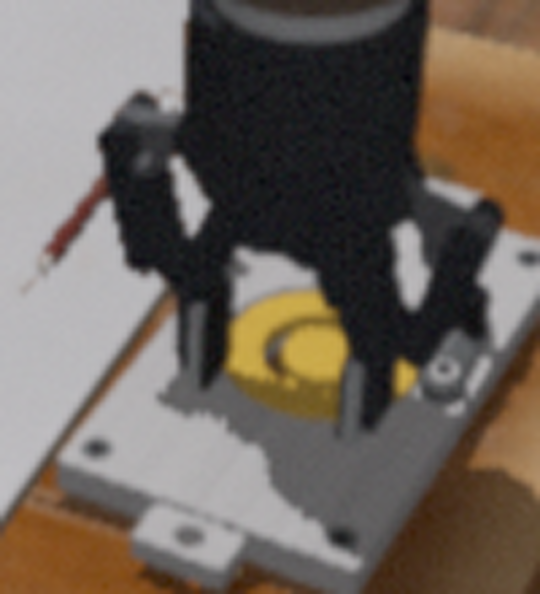

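carry_out:
  plan:
    - {"dx": 0,"dy": 0,"dz": -35,"twist": 0,"fingers": -0.18}
    - {"dx": -5,"dy": -10,"dz": -75,"twist": 0,"fingers": 1}
    - {"dx": -45,"dy": -20,"dz": -80,"twist": 0,"fingers": 1}
    - {"dx": -85,"dy": -30,"dz": -80,"twist": 0,"fingers": 1}
    - {"dx": -125,"dy": -40,"dz": -80,"twist": 0,"fingers": 1}

```text
clock: 6.33
eef_pos: [0.4153, -0.3062, 0.1008]
tool_rot: [0.725, 0.689, 0.0, 0.002]
ft_force: [0.6, 0.0, -0.3]
grip_width: 0.0023
grasp_force: 0.0
```

carry_out:
  plan:
    - {"dx": -35,"dy": -20,"dz": 0,"twist": 0,"fingers": 1}
    - {"dx": -50,"dy": -30,"dz": 0,"twist": 0,"fingers": 1}
    - {"dx": -50,"dy": -30,"dz": 0,"twist": 0,"fingers": 1}
    - {"dx": -50,"dy": -30,"dz": 0,"twist": 0,"fingers": 1}
    - {"dx": -50,"dy": -30,"dz": 0,"twist": 0,"fingers": 1}

```text
clock: 6.75
eef_pos: [0.3822, -0.3526, 0.099]
tool_rot: [0.726, 0.688, 0.0, -0.0]
ft_force: [0.7, 0.1, 0.7]
grip_width: 0.0002
grasp_force: 0.0
```

```bash
sed -i 's/,.024)/,.020)/' d.py; python3 d.py; python3 - <<'E'
from h import *
a=camera("top");b=camera("side")
A=cv2.resize(a["image"][195:290,290:440],None,fx=4,fy=4,interpolation=2);B=cv2.resize(b["image"][150:225,330:430],None,fx=2.67*1.5,fy=4*.53*1.9,interpolation=2)
w=max(A.shape[1],B.shape[1]);s=0.83
o=np.zeros((A.shape[0]+B.shape[0],w,3),np.uint8);o[:A.shape[0],:A.shape[1]]=A;o[A.shape[0]:,:B.shape[1]]=B
cv2.imwrite("pics/chk.png",cv2.resize(o[:,:,::-1],None,fx=s,fy=s));print(A.shape,B.shape)
E
```

```text
t 6.75 frame(mm) -70.0 -140.5 z 99.0 yaw 86.94 F [0.7 0.1 0.7] w 0.2 tilt [-0.     0.001 -1.   ]
top die frame [ 0.2  0.5 34.8] area 1028
side die frame [ 0.2  1.6 34.6] area 610
(380, 600, 3) (302, 400, 3)
```

View pics/chk.png

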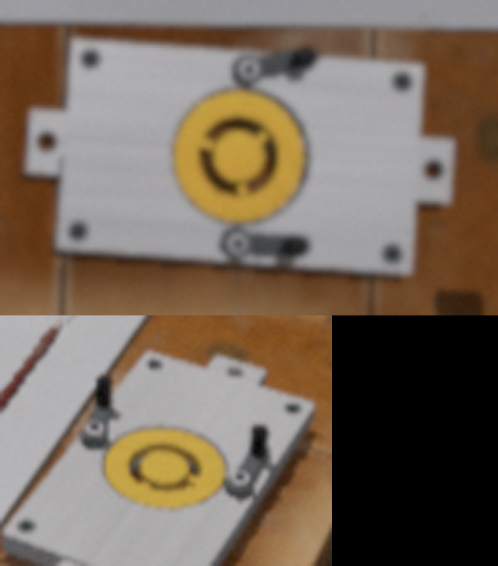

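The die is flush and centred within 0.5 mm, with both keepers still open. Next is the near keeper.

carry_out:
  plan:
    - {"dx": 38,"dy": 0,"dz": 15,"twist": 0,"fingers": 1}
    - {"dx": 76,"dy": 0,"dz": 30,"twist": 0,"fingers": 1}
    - {"dx": 110,"dy": 0,"dz": 45,"twist": 0,"fingers": 1}
    - {"dx": 116,"dy": 0,"dz": 60,"twist": 0,"fingers": 1}
    - {"dx": 116,"dy": 0,"dz": 64,"twist": 0,"fingers": 1}

```text
clock: 7.37
eef_pos: [0.3868, -0.2334, 0.0332]
tool_rot: [0.724, 0.69, -0.0, -0.002]
ft_force: [-0.5, -0.4, -0.7]
grip_width: -0.0002
grasp_force: 0.0
```

carry_out:
  plan:
    - {"dx": 0,"dy": 5,"dz": 0,"twist": 0,"fingers": 1}
    - {"dx": 0,"dy": 11,"dz": 0,"twist": 0,"fingers": 1}
    - {"dx": 1,"dy": 17,"dz": 0,"twist": 0,"fingers": 1}
    - {"dx": 3,"dy": 23,"dz": 0,"twist": 0,"fingers": 1}
    - {"dx": 5,"dy": 29,"dz": 0,"twist": 0,"fingers": 1}

```text
clock: 7.78
eef_pos: [0.4178, -0.2342, 0.0354]
tool_rot: [0.726, 0.688, -0.0, -0.0]
ft_force: [-4.6, 2.5, 1.5]
grip_width: -0.0001
grasp_force: 2.8
```

```bash
cat > k.py <<'E'
from m import *
from g import st,C,ex,ey
st()
# keeper pin tops (z .044) in the side view: small black blobs
c=camera("side");h=cv2.cvtColor(c["image"],cv2.COLOR_RGB2HSV)
m=cv2.inRange(h,(0,0,0),(180,255,50))
cs,_=cv2.findContours(m,cv2.RETR_EXTERNAL,cv2.CHAIN_APPROX_NONE)
for q in cs:
    if not 8<cv2.contourArea(q)<80: continue
    q=q[:,0];i=q[:,1].min();u=q[q[:,1]<=i+1].mean(0)
    if not(340<u[0]<430 and 155<u[1]<215): continue
    d=ray(c,u+[0,.8],.044)[:2]-C;f=np.round([d@ex*1e3,d@ey*1e3],1)
    th=np.arctan2(46-abs(f[0]),-f[1]);print("pin",u,f,"theta %.2f"%th,"r %.1f"%np.hypot(46-abs(f[0]),f[1]))
E
python3 k.py
```

```text
t 7.78 frame(mm) -40.8 -20.4 z 35.4 yaw 86.87 F [-4.6  2.5  1.5] w -0.1 tilt [-0.001  0.    -1.   ]
pin [360.75 169.5 ] [ 52.7 -23.4] theta -0.28 r 24.3
```

carry_out:
  plan:
    - {"dx": -1,"dy": -10,"dz": 0,"twist": 0,"fingers": 1}
    - {"dx": -20,"dy": -10,"dz": 0,"twist": 0,"fingers": 1}
    - {"dx": -28,"dy": -8,"dz": 0,"twist": 0,"fingers": 1}
    - {"dx": -28,"dy": 8,"dz": 0,"twist": 0,"fingers": 1}
    - {"dx": -28,"dy": 21,"dz": 0,"twist": 0,"fingers": 1}

```text
clock: 8.25
eef_pos: [0.4379, -0.2645, 0.0357]
tool_rot: [0.727, 0.687, 0.0, 0.001]
ft_force: [0.3, -0.5, -0.9]
grip_width: -0.0001
grasp_force: 0.0
```

carry_out:
  plan:
    - {"dx": 2,"dy": 0,"dz": 0,"twist": 0,"fingers": 1}
    - {"dx": 8,"dy": 0,"dz": 0,"twist": 0,"fingers": 1}
    - {"dx": 14,"dy": 0,"dz": 0,"twist": 0,"fingers": 1}
    - {"dx": 20,"dy": 0,"dz": 0,"twist": 0,"fingers": 1}
    - {"dx": 26,"dy": 0,"dz": 0,"twist": 0,"fingers": 1}

```text
clock: 8.67
eef_pos: [0.4393, -0.2377, 0.0358]
tool_rot: [0.726, 0.688, -0.0, 0.002]
ft_force: [3.0, -3.6, 0.5]
grip_width: 0.0001
grasp_force: 1.5
```

```bash
python3 k.py
```

```text
t 8.67 frame(mm) -19.1 -22.7 z 35.8 yaw 86.91 F [ 3.  -3.6  0.5] w 0.1 tilt [ 0.003 -0.003 -1.   ]
pin [392.         180.66666667] [-15.3 -20.7] theta 0.98 r 37.0
pin [360.75 169.5 ] [ 52.7 -23.4] theta -0.28 r 24.3
```

carry_out:
  plan:
    - {"dx": 2,"dy": 0,"dz": 0,"twist": 0,"fingers": 1}
    - {"dx": 4,"dy": 0,"dz": 0,"twist": 0,"fingers": 1}
    - {"dx": 6,"dy": 0,"dz": 0,"twist": 0,"fingers": 1}
    - {"dx": 8,"dy": 0,"dz": 0,"twist": 0,"fingers": 1}
    - {"dx": 8,"dy": 0,"dz": 0,"twist": 0,"fingers": 1}

```text
clock: 9.13
eef_pos: [0.4385, -0.2302, 0.0352]
tool_rot: [0.726, 0.688, -0.001, 0.001]
ft_force: [-0.2, -5.1, 0.6]
grip_width: -0.0
grasp_force: 2.8
```

```bash
python3 k.py
```

```text
t 9.13 frame(mm) -20.3 -15.3 z 35.2 yaw 86.9 F [-0.2 -5.1  0.6] w -0.0 tilt [-0.001 -0.003 -1.   ]
pin [388.8 187.4] [-18.1   0.5] theta 1.59 r 27.9
pin [361.  169.4] [ 52.4 -24. ] theta -0.26 r 24.8
```

carry_out:
  plan:
    - {"dx": 2,"dy": 0,"dz": 0,"twist": 0,"fingers": 1}
    - {"dx": 2,"dy": 0,"dz": 0,"twist": 0,"fingers": 1}
    - {"dx": -14,"dy": 0,"dz": 0,"twist": 0,"fingers": 1}
    - {"dx": -14,"dy": 0,"dz": -30,"twist": 0,"fingers": 1}
    - {"dx": -14,"dy": 30,"dz": -45,"twist": 0,"fingers": 1}

```text
clock: 9.6
eef_pos: [0.4618, -0.2432, 0.0798]
tool_rot: [0.727, 0.687, -0.002, -0.005]
ft_force: [-0.1, -0.2, 1.2]
grip_width: -0.0001
grasp_force: 0.0
```

carry_out:
  plan:
    - {"dx": 0,"dy": 36,"dz": 0,"twist": 0,"fingers": 1}
    - {"dx": 4,"dy": 71,"dz": 0,"twist": 0,"fingers": 1}
    - {"dx": 4,"dy": 71,"dz": 15,"twist": 0,"fingers": 1}
    - {"dx": 4,"dy": 71,"dz": 45,"twist": 0,"fingers": 1}
    - {"dx": 4,"dy": 71,"dz": 45,"twist": 0,"fingers": 1}

```text
clock: 10.02
eef_pos: [0.5351, -0.2416, 0.0294]
tool_rot: [0.725, 0.688, -0.002, -0.005]
ft_force: [-1.9, 0.7, -0.9]
grip_width: 0.0002
grasp_force: 0.0
```

```bash
python3 k.py
```

```text
t 10.02 frame(mm) 76.8 -21.6 z 29.4 yaw 86.99 F [-1.9  0.7 -0.9] w 0.2 tilt [-0.01   0.005 -1.   ]
pin [388.  187.6] [-17.    1.7] theta 1.63 r 29.0
pin [361.  169.4] [ 52.4 -24. ] theta -0.26 r 24.8
```

carry_out:
  plan:
    - {"dx": -2,"dy": -2,"dz": -2,"twist": 0,"fingers": 1}
    - {"dx": -3,"dy": -8,"dz": -2,"twist": 0,"fingers": 1}
    - {"dx": -3,"dy": -14,"dz": -2,"twist": 0,"fingers": 1}
    - {"dx": -3,"dy": -20,"dz": -2,"twist": 0,"fingers": 1}
    - {"dx": -3,"dy": -25,"dz": -2,"twist": 0,"fingers": 1}

```text
clock: 10.48
eef_pos: [0.5146, -0.2471, 0.0388]
tool_rot: [0.726, 0.688, 0.001, 0.002]
ft_force: [1.8, -1.4, 0.1]
grip_width: 0.0002
grasp_force: 1.0
```

```bash
python3 k.py
```

```text
t 10.48 frame(mm) 56.5 -28.1 z 38.8 yaw 86.9 F [ 1.8 -1.4  0.1] w 0.2 tilt [ 0.004 -0.002 -1.   ]
pin [388.  187.6] [-17.    1.7] theta 1.63 r 29.0
```

carry_out:
  plan:
    - {"dx": 2,"dy": -4,"dz": 3,"twist": 0,"fingers": 1}
    - {"dx": 4,"dy": -8,"dz": 3,"twist": 0,"fingers": 1}
    - {"dx": 6,"dy": -12,"dz": 3,"twist": 0,"fingers": 1}
    - {"dx": 8,"dy": -16,"dz": 3,"twist": 0,"fingers": 1}
    - {"dx": 8,"dy": -16,"dz": 3,"twist": 0,"fingers": 1}

```text
clock: 10.95
eef_pos: [0.5, -0.2386, 0.0371]
tool_rot: [0.726, 0.688, 0.001, 0.003]
ft_force: [-1.0, -1.8, 11.5]
grip_width: -0.0
grasp_force: 6.1
```

```bash
python3 k.py
```

```text
t 10.95 frame(mm) 41.6 -20.5 z 37.1 yaw 86.91 F [-1.  -1.8 11.5] w -0.0 tilt [ 0.005 -0.004 -1.   ]
pin [388.  187.6] [-17.    1.7] theta 1.63 r 29.0
```

carry_out:
  plan:
    - {"dx": 0,"dy": 0,"dz": -3,"twist": 0,"fingers": 1}
    - {"dx": 0,"dy": 0,"dz": -15,"twist": 0,"fingers": 1}
    - {"dx": -10,"dy": 0,"dz": -40,"twist": 0,"fingers": 1}
    - {"dx": -50,"dy": -10,"dz": -50,"twist": 0,"fingers": 1}
    - {"dx": -85,"dy": -20,"dz": -50,"twist": 0,"fingers": 1}

```text
clock: 11.42
eef_pos: [0.4755, -0.3214, 0.087]
tool_rot: [0.724, 0.689, 0.001, 0.002]
ft_force: [1.0, -1.1, -0.0]
grip_width: -0.0001
grasp_force: 0.0
```

```bash
python3 k.py; sed -i 's/.020)/.020)/' d.py; python3 d.py
```

```text
t 11.42 frame(mm) 21.5 -104.4 z 87.0 yaw 87.17 F [ 1.  -1.1 -0. ] w -0.1 tilt [ 0.004 -0.002 -1.   ]
pin [388.  188.4] [-18.    3.9] theta 1.71 r 28.3
pin [372.  175.4] [ 25.2 -17.2] theta 0.88 r 27.0
t 11.47 frame(mm) 18.6 -111.6 z 85.9 yaw 86.67 F [-0.3 -4.  -0.3] w 0.2 tilt [ 0.001 -0.007 -1.   ]
top die frame [ 0.3  0.8 34.8] area 898
side die frame [ 0.5  1.5 34.3] area 502
```

carry_out:
  plan:
    - {"dx": 25,"dy": 0,"dz": 15,"twist": 0,"fingers": 1}
    - {"dx": 45,"dy": 0,"dz": 35,"twist": 0,"fingers": 1}
    - {"dx": 58,"dy": 0,"dz": 48,"twist": 0,"fingers": 1}
    - {"dx": 58,"dy": 0,"dz": 50,"twist": 0,"fingers": 1}
    - {"dx": 58,"dy": 0,"dz": 50,"twist": 0,"fingers": 1}

```text
clock: 11.98
eef_pos: [0.4757, -0.2609, 0.0327]
tool_rot: [0.725, 0.689, -0.001, -0.002]
ft_force: [-0.4, -0.0, 0.9]
grip_width: 0.0002
grasp_force: 0.0
```

```bash
python3 k.py
```

```text
t 11.98 frame(mm) 18.5 -44.0 z 32.7 yaw 87.07 F [-0.4 -0.   0.9] w 0.2 tilt [-0.004  0.002 -1.   ]
pin [388.  187.6] [-17.    1.7] theta 1.63 r 29.0
pin [371.5        175.33333333] [ 26.2 -16.9] theta 0.86 r 26.0
```

carry_out:
  plan:
    - {"dx": 5,"dy": 0,"dz": -1,"twist": 0,"fingers": 1}
    - {"dx": 10,"dy": 0,"dz": -1,"twist": 0,"fingers": 1}
    - {"dx": 15,"dy": 0,"dz": -1,"twist": 0,"fingers": 1}
    - {"dx": 19,"dy": 0,"dz": -1,"twist": 0,"fingers": 1}
    - {"dx": 23,"dy": 0,"dz": -1,"twist": 0,"fingers": 1}

```text
clock: 12.45
eef_pos: [0.4721, -0.2453, 0.0358]
tool_rot: [0.727, 0.686, -0.009, 0.0]
ft_force: [-20.1, -14.5, 10.1]
grip_width: -0.0002
grasp_force: 9.9
```

carry_out:
  plan:
    - {"dx": 2,"dy": 0,"dz": 0,"twist": 0,"fingers": 1}
    - {"dx": 4,"dy": 0,"dz": 0,"twist": 0,"fingers": 1}
    - {"dx": 6,"dy": 0,"dz": 0,"twist": 0,"fingers": 1}
    - {"dx": 7,"dy": 0,"dz": 0,"twist": 0,"fingers": 1}
    - {"dx": 7,"dy": 0,"dz": 0,"twist": 0,"fingers": 1}

```text
clock: 12.87
eef_pos: [0.4794, -0.233, 0.0356]
tool_rot: [0.726, 0.688, 0.0, 0.001]
ft_force: [-0.8, -0.9, 1.2]
grip_width: 0.0001
grasp_force: 0.6
```

```bash
python3 k.py
```

```text
t 12.87 frame(mm) 20.6 -15.9 z 35.6 yaw 86.96 F [-0.8 -0.9  1.2] w 0.1 tilt [ 0.001 -0.    -1.   ]
pin [388.  187.6] [-17.    1.7] theta 1.63 r 29.0
pin [371.33333333 180.66666667] [19.4 -2. ] theta 1.50 r 26.7
```

carry_out:
  plan:
    - {"dx": 1,"dy": 0,"dz": 0,"twist": 0,"fingers": 1}
    - {"dx": 2,"dy": 0,"dz": 0,"twist": 0,"fingers": 1}
    - {"dx": 3,"dy": 0,"dz": 0,"twist": 0,"fingers": 1}
    - {"dx": 3,"dy": 0,"dz": 0,"twist": 0,"fingers": 1}
    - {"dx": 3,"dy": 0,"dz": 0,"twist": 0,"fingers": 1}

```text
clock: 13.33
eef_pos: [0.4794, -0.2323, 0.0356]
tool_rot: [0.726, 0.688, -0.001, 0.002]
ft_force: [-1.6, -6.5, 1.0]
grip_width: -0.0
grasp_force: 3.6
```

```bash
python3 k.py
```

```text
t 13.33 frame(mm) 20.6 -15.2 z 35.6 yaw 86.88 F [-1.6 -6.5  1. ] w -0.0 tilt [ 0.001 -0.005 -1.   ]
pin [388.  187.6] [-17.    1.7] theta 1.63 r 29.0
pin [371.         177.66666667] [23.9 -9.9] theta 1.15 r 24.2
```

carry_out:
  plan:
    - {"dx": -15,"dy": 0,"dz": 0,"twist": 0,"fingers": 1}
    - {"dx": -20,"dy": 0,"dz": -30,"twist": 0,"fingers": 1}
    - {"dx": -50,"dy": 0,"dz": -60,"twist": 0,"fingers": 1}
    - {"dx": -85,"dy": 0,"dz": -70,"twist": 0,"fingers": 1}
    - {"dx": -120,"dy": 0,"dz": -70,"twist": 0,"fingers": 1}

```text
clock: 13.8
eef_pos: [0.4752, -0.3515, 0.1093]
tool_rot: [0.725, 0.689, 0.001, 0.003]
ft_force: [1.7, -0.9, 0.4]
grip_width: -0.0001
grasp_force: 0.0
```

carry_out:
  plan:
    - {"dx": -10,"dy": 0,"dz": 0,"twist": 0,"fingers": 1}
    - {"dx": -10,"dy": 0,"dz": 0,"twist": 0,"fingers": 1}
    - {"dx": -10,"dy": 0,"dz": 0,"twist": 0,"fingers": 1}
    - {"dx": -10,"dy": 0,"dz": 0,"twist": 0,"fingers": 1}
    - {"dx": -10,"dy": 0,"dz": 0,"twist": 0,"fingers": 1}

```text
clock: 14.22
eef_pos: [0.4718, -0.358, 0.1045]
tool_rot: [0.725, 0.689, 0.0, -0.001]
ft_force: [-0.2, 0.4, -1.5]
grip_width: -0.0001
grasp_force: 0.0
```

```bash
python3 k.py; python3 d.py; python3 - <<'E'
from h import *
a=camera("top");b=camera("side")
A=cv2.resize(a["image"][195:290,290:410],None,fx=5,fy=5,interpolation=2)[:, :600];B=cv2.resize(b["image"][150:225,325:425],None,fx=4,fy=4,interpolation=2)
o=np.zeros((775,600,3),np.uint8);o[:475]=A;o[475:,:400]=B
cv2.imwrite("pics/fin.png",cv2.resize(o[:,:,::-1],None,fx=.77,fy=.77))
E
```

```text
t 14.22 frame(mm) 19.7 -141.2 z 104.5 yaw 87.04 F [-0.2  0.4 -1.5] w -0.1 tilt [-0.001  0.002 -1.   ]
pin [388.  188.4] [-18.    3.9] theta 1.71 r 28.3
pin [371.8 183.4] [15.1  5. ] theta 1.73 r 31.3
t 14.27 frame(mm) 19.9 -141.3 z 104.7 yaw 87.05 F [ 0.2 -0.3 -1.1] w 0.1 tilt [-0.001  0.001 -1.   ]
top die frame [ 0.   0.8 34.6] area 850
side die frame [ 0.5  1.4 34.3] area 428
```

View pics/fin.png

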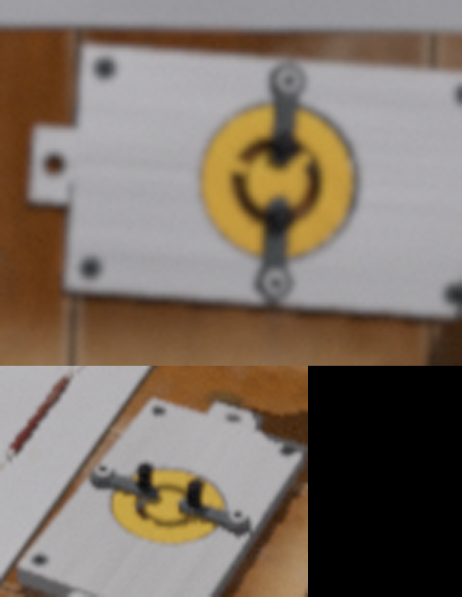

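Both keepers point at the bore axis (pins near (283,150) and (277,210)), the die is flush, and the robot is clear. I'm handing in.

```bash
python3 -c "
from workcell import job_done
print(job_done())"
```

```text
the job is handed in; nothing more can be done
None
```

The brass die lies flush in the bore, measured within about 1.5 mm of its centre, and both keepers are closed to their stops; the job is handed in, but the judge returned no verdict.

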